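Open the sprung board holder to its length mark

TASK

Clear the small solder spool that blocks the board holder's sliding rod out of the way: stand it upright in the shallow grey tray and let go of it. Then pull the holder's spring-loaded telescoping rod out by its upright black grip until the rod's pointer lines up with the pointed length marker on the rail, and finish while still holding it there with the gripper, so that a colleague can lay a board between the jaws. Do not shift the length marker, and leave everything else on the bench where it is.

Things in the scene. Friction and masses are not known exactly. Their poses are not given: they have to be found in the camera images.
- holder: board holder fixed to the bench: a steel tube (25 mm thick, axis 45 mm above the bench, 155 mm long) on two metal blocks up to 62 mm high. Origin on the bench straight below the tube's mouth, z up; its -x axis is the direction in which the rod is pulled out, the tube lies on the +x side. A low rail (12 mm high) with a scale runs along x at y = -112 mm, from x = -235 to +95 mm. Its fixed jaw, a plate 60 mm wide and 60 mm high, is at the mouth
- rod (a joint): how far the telescoping rod is pulled out, in m: 0 is fully in, end stop at 0.135. The inner spring pulls it back with about 4 N at 0, rising by 0.6 N per 10 mm (about 10 N at 0.1); it goes back in as soon as it is let go
- rod_grip (a point): middle of the upright round black grip on the rod's outer end, at the height to grasp: 18 mm thick, from 60 to 109 mm above the bench, this point at 85 mm. Below it, between 26 and 60 mm height, is the moving jaw, a plate 60 mm wide across the rod and 14 mm thick. When the rod is fully in, the grip stands 75 mm in front of the tube's mouth, with free space on all sides at grasping height
- rod_pointer (a point): tip of the thin steel pointer arm that sticks out sideways from the moving jaw (the holder's -y side) and moves with the rod; 90 mm beside the rod's axis, 40 mm above the bench
- length_mark (a point): tip of the length marker: a small black slide with an upright steel tag (10 mm wide, up to 44 mm high) on the rail, with a thin point towards the rod, 94 mm beside the rod's axis, 40 mm above the bench. It has been set beforehand, 75 to 105 mm further out along the holder's -x than the pointer at rest. The rod is at its mark when the two tips lie at the same x of the holder (4 mm apart sideways); they do not collide
- spool: the small solder spool itself, with grey flanges: origin at the centre of its underside, z its axis
- spool_center (a point): centre of that small spool, half-way up: two flanges 54 mm across and 6 mm thick at bottom and top, core 42 mm thick, 50 mm high, about 200 g; stands upright on the bench in the rod's way, 80 to 95 mm in front of the grip along the holder's -x. Grasp it across its flanges from above; the fingers closing across the rod's direction keep the gripper clear of the grip post
- tray: shallow open grey tray fixed to the bench, 150 x 150 mm outside, walls 5 mm thick and 22 mm high, floor 5 mm thick; origin at the centre of its underside, x and y along its sides
- cleaner: bystander, not to be moved: black round tip-cleaner pot with a domed top, 52 mm across, 56 mm high, standing on the robot's side of the board holder
- screwdriver: bystander, not to be moved: screwdriver lying beside the tube of the holder, 150 mm long
- big_spool: bystander, not to be moved: the larger spool, copper-wound, 72 mm across, 62 mm high, standing far from the rod
- flux_jar: bystander, not to be moved: small amber glass jar, 44 mm across, 45 mm high
- brush: bystander, not to be moved: brush lying beyond the tray, 150 mm long
- board: bystander, not to be moved: flat circuit board, 75 x 55 mm, lying by the far end of the holder, 10 mm high with its components
- tin: bystander, not to be moved: flat round steel tin, 60 mm across, 22 mm high

How it is judged:
By the outcome, as a careful person would: the job done as asked, in the order asked, and still so for the second after the job is handed in, while the arm keeps its last pose, push and grip.
It also fails if it takes over 58 s, if anything falls off the work surface, if the arm or the gripper's body presses on something with over 40 N, if the wrist force passes 120 N, or if a joint passes its speed limit or range.

ROBOT

A 7-joint arm with a two-finger parallel gripper is mounted at the origin on the work surface. World frame = base frame: x ahead of the robot, y to its left, z up, the work surface at z = 0. Lengths are in m, angles in rad, forces in N, time in s.
With the tool pointing down it reaches from about 0.35 to 0.9 m from the base axis. Payload 8.1 kg.
Tool frame: the origin (TCP) lies midway between the tips of the shut fingers; the grasp point (between the pads) lies 19 mm behind it; z points along the fingers, x is the direction in which the jaws open and shut, and the axes are right-handed (so a half turn about z gives the same grasp; the last joint's range is limited). The gripper opens to 92 mm and grips with 3 to 60 N. Pads are 19 mm wide; open, the fingers measure 130 mm over their backs; the gripper's body (75 mm by 190 mm) begins 47 mm behind the grasp point.
Start: joints at [1.044, 0.434, 0.025, 1.573, -0.012, 1.134, -0.075], TCP at [0.257, -0.57, 0.227] pointing down, gripper open.
Joint ranges: [-2.62, 2.62], [-0.44, 2.09], [-1.27, 1.32], [0.08, 2.57], [-1.32, 4.46], [0.12, 2], [-2.74, 2.74]. Speed limits (rad/s): [2.22, 2.22, 3.01, 3.01, 3.14, 3.14, 3.14].

INTERFACE

Orientations are given as a 3x3 rotation matrix whose columns are the frame's x, y, z axes.
In Python, from station import ctrl gives the robot as it stands. The module is installed in compiled form; this text tells all that it offers. Calls block until the motion is done:
- ctrl.movep(position, orientation): joint-space move of the TCP to a pose.
- ctrl.move_l(position, rot=None, max_speed=0.15): straight line of the TCP; rot=None keeps the orientation; max_speed is the mean speed in m/s.
- ctrl.set_joints(angles): joint-space move.
- ctrl.open_gripper() and ctrl.gripper_close(f_grip=None): open the fingers fully, or close them until they stop; f_grip is the grip in N (None keeps the last).
- ctrl.dwell(seconds).
- ctrl.ik(position, orientation): joint angles nearest the present ones, or None.
- ctrl.grab_frame(name): name is "scene" or "top" or "wrist"; returns the picture (400x640x3 uint8, red, green, blue); there is no depth.
- ctrl.camera_info(name): a dict with "mtx" (3x3 intrinsics, pixels), "k1" (the pictures are not rectified: a ray, as slopes to the right and down, at radius r is drawn at 1 + k1 r^2 times it, then the intrinsics apply), "extrinsics" (4x4, takes a point from world to camera coordinates). Camera axes: x right, y down, z forward; pixel columns grow to the right and rows downward; lengths in m; the calibration is good to about 2 mm. A picture is of the moment at which its call begins: read the wrist's pose just before it. camera_info takes no time and is no camera call; for the wrist camera it gives the pose at the moment of the call.
A pose or a line that the arm cannot do raises ctrl.IKError and nothing moves.
- ctrl.finish_job(): hands the job in, once; it reports no verdict.
Readings, each from a call of its own:
- ctrl.current_clock(): time.
- ctrl.current_joint_positions(): joint angles.
- ctrl.current_qd(): joint speeds.
- ctrl.current_tau(): joint torques, N m.
- ctrl.current_tcp_pos(): TCP position.
- ctrl.current_tool_rot(): TCP orientation.
- ctrl.current_contact_force(): force on the tool from outside, world axes, zero at the start.
- ctrl.current_ft_torque(): the same for the moment, N m.
- ctrl.current_grip_width(): finger opening in m.
Only numpy, scipy, OpenCV 4.12 (cv2) and the standard library are available. Lean on these libraries where they do the work, as an engineer would, in place of code of your own. Each camera call takes 0.05 s, during which the arm holds its last target.

## Working session

There is one attempt and no reset: what is moved stays moved. The work goes in short steps, each a Python script; the robot and the scene stay as the last script left them, time stands still between calls to the robot, and variables do not carry over. Pictures are saved under pics/ and viewed, and the job is handed in when it is done.

```bash
mkdir -p pics; python3 - <<'E'
from station import ctrl
import cv2
for n in("scene","top"):
    f=ctrl.grab_frame(n); cv2.imwrite(f"pics/{n}0.png",f[:,:,::-1])
    c=ctrl.camera_info(n); print(n,c)
print(ctrl.current_clock())
E
```

```text
scene {'mtx': array([[409.22234977,   0.        , 319.19568118],
       [  0.        , 409.22234977, 194.76990157],
       [  0.        ,   0.        ,   1.        ]]), 'k1': -0.01525456457108013, 'extrinsics': array([[ 0.07182367,  0.99726477, -0.0174453 , -0.0455258 ],
       [ 0.73007934, -0.06448162, -0.68031337, -0.34254953],
       [-0.67957746,  0.03612615, -0.73271371,  1.35927624],
       [ 0.        ,  0.        ,  0.        ,  1.        ]])}
top {'mtx': array([[407.61950994,   0.        , 311.41658758],
       [  0.        , 407.61950994, 195.14051904],
       [  0.        ,   0.        ,   1.        ]]), 'k1': -0.06252877792673188, 'extrinsics': array([[ 0.01585455, -0.99972314, -0.01738601, -0.00736652],
       [-0.98310769, -0.01241537, -0.18260649,  0.58356069],
       [ 0.18234008,  0.01998747, -0.98303235,  1.02367492],
       [ 0.        ,  0.        ,  0.        ,  1.        ]])}
0.1
```

View pics/scene0.png

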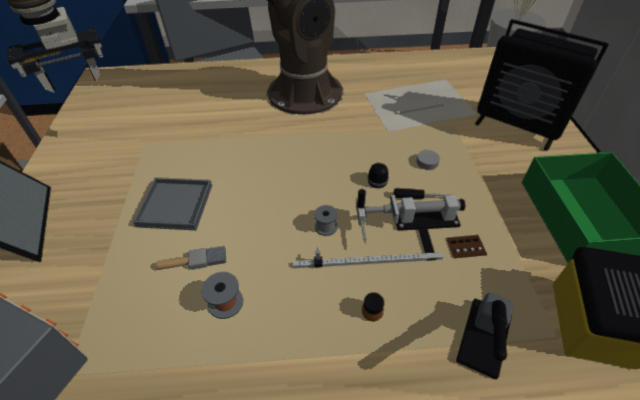

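View pics/top0.png

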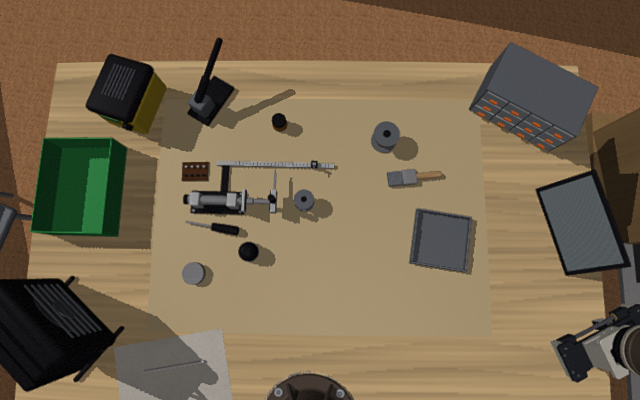

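The scene view shows the small spool at (326,220), grip at (361,203), rail with marker at (318,257) and tray at (174,203). In the top view the spool is at (304,200), grip at (272,200), marker at (315,164) and tray at (442,240). I'll enlarge both.

```bash
python3 - <<'E'
import cv2
t=cv2.imread("pics/top0.png"); s=cv2.imread("pics/scene0.png")
cv2.imwrite("pics/topc.png",cv2.resize(t[150:220,180:345],None,fx=4.8,fy=4.8,interpolation=cv2.INTER_CUBIC))
cv2.imwrite("pics/tray.png",cv2.resize(t[200:280,400:485],None,fx=6,fy=6,interpolation=cv2.INTER_CUBIC))
cv2.imwrite("pics/scenec.png",cv2.resize(s[155:275,285:475],None,fx=4.2,fy=4.2,interpolation=cv2.INTER_CUBIC))
E
```

```text
(no output)
```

View pics/topc.png

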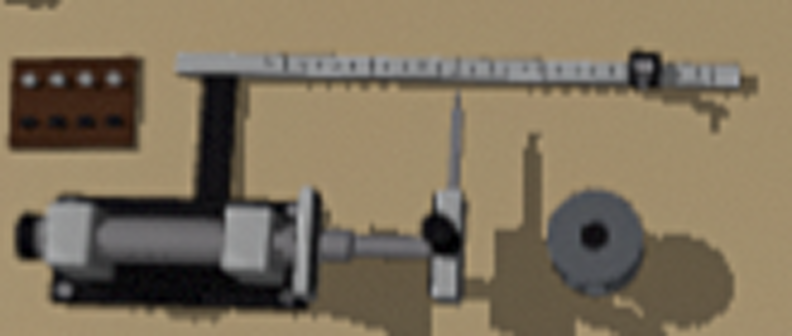

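View pics/scenec.png

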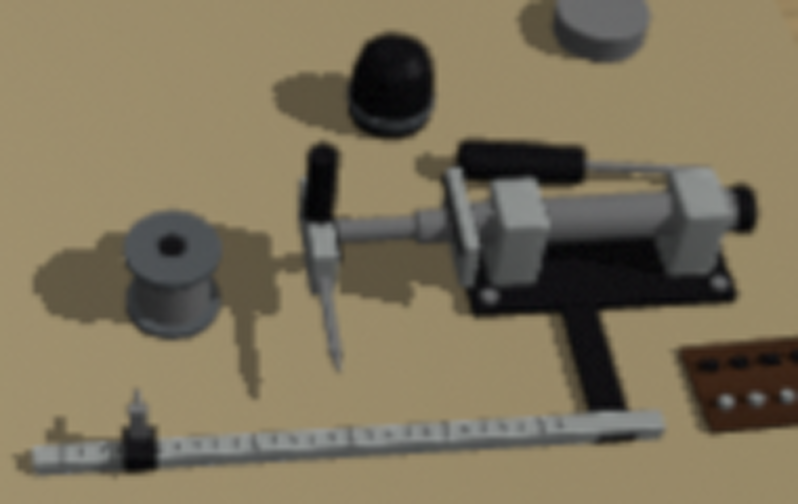

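View pics/tray.png

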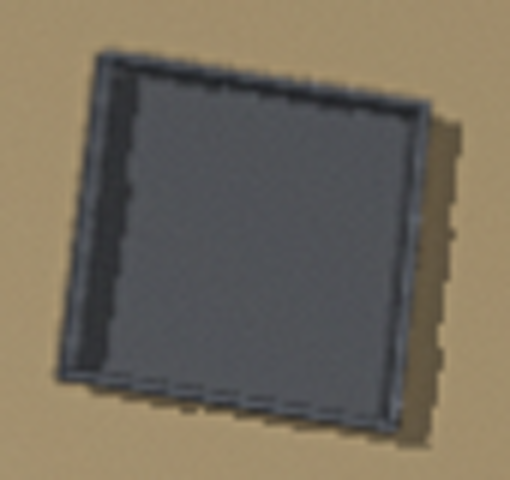

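```bash
cat > h.py <<'E'
import numpy as np, cv2
from station import ctrl
def ray2plane(c,px,z):
    K=c["mtx"];E=c["extrinsics"]
    d=np.array([(px[0]-K[0,2])/K[0,0],(px[1]-K[1,2])/K[1,1]]);u=d.copy()
    for _ in range(20): u=d/(1+c["k1"]*(u@u))
    R=E[:3,:3];o=-R.T@E[:3,3];v=R.T@np.array([u[0],u[1],1]);return o+v*(z-o[2])/v[2]
def proj(c,p):
    E=c["extrinsics"];q=E[:3,:3]@np.asarray(p)+E[:3,3];u=q[:2]/q[2];u=u*(1+c["k1"]*(u@u))
    return c["mtx"][:2,:2]@u+c["mtx"][:2,2]
def un(p,f,off): return [(p[0]+.5)/f-.5+off[0],(p[1]+.5)/f-.5+off[1]]
E
python3 - <<'E'
from h import *
T=ctrl.camera_info("top");S=ctrl.camera_info("scene")
t=lambda n,p,z:print("top",n,ray2plane(T,un(p,4.8,(180,150)),z)[:2].round(4))
s=lambda n,p,z:print("scn",n,ray2plane(S,un(p,4.2,(285,155)),z)[:2].round(4))
t("spool",(595,237),.05);s("spool",(173,248),.05)
t("ptr",(458,93),.04);s("ptr",(338,370),.04)
s("mark",(136,392),.04);t("slide",(645,69),.018)
t("jawtop a",(449,194),.06);t("jawtop b",(446,297),.06)
t("griptop",(434,228),.109);s("griptop",(324,148),.109)
t("railL",(178,64),.012);t("railR",(740,75),.012)
s("railR",(34,456),.012);s("railL",(663,420),.012)
for p in((103,58),(427,105),(395,430),(62,378)):
    print("tray",ray2plane(T,un(p,6,(400,200)),.022).round(4))
E
```

```text
top spool [0.5737 0.0217]
scn spool [0.5765 0.0201]
top ptr [0.6572 0.1012]
scn ptr [0.6575 0.0988]
scn mark [ 0.6625 -0.0061]
top slide [ 0.6782 -0.004 ]
top jawtop a [0.5949 0.1021]
top jawtop b [0.5377 0.1018]
top griptop [0.567  0.1036]
scn griptop [0.5649 0.1007]
top railL [0.68   0.2695]
top railR [ 0.6768 -0.0591]
scn railR [ 0.6783 -0.0606]
scn railL [0.6837 0.2676]
tray [ 0.5543 -0.2839  0.022 ]
tray [ 0.5346 -0.4301  0.022 ]
tray [ 0.3901 -0.4087  0.022 ]
tray [ 0.4114 -0.2617  0.022 ]
```

```bash
cat >> h.py <<'E'
def down(a):  # jaw axis at world angle a
    c,s=np.cos(a),np.sin(a); return np.array([[c,s,0],[s,-c,0],[0,0,-1.]])
E
python3 - <<'E'
from h import *
print(ctrl.current_tool_rot().round(2))
for a in (0,np.pi,np.pi/2,-np.pi/2):
    for p in ((.575,.021,.2),(.473,-.346,.12),(.566,.102,.07),(.566,0,.07)):
        q=ctrl.ik(p,down(a)); print(a,p,None if q is None else np.round(q,2))
E
```

```text
[[ 0.41 -0.91 -0.  ]
 [-0.91 -0.41  0.  ]
 [-0.    0.   -1.  ]]
0 (0.575, 0.021, 0.2) [ 0.32  0.46 -0.63  1.69  0.29  1.09 -0.4 ]
0 (0.473, -0.346, 0.12) [ 0.75  0.5  -0.29  1.78  0.18  0.89  0.38]
0 (0.566, 0.102, 0.07) [ 0.12  0.6  -0.56  1.83  0.41  0.83 -0.64]
0 (0.566, 0, 0.07) [ 0.3   0.59 -0.55  1.85  0.41  0.82 -0.47]
3.141592653589793 (0.575, 0.021, 0.2) [-0.87  0.6   1.16  1.79 -0.6   1.16 -2.66]
3.141592653589793 (0.473, -0.346, 0.12) [ 0.28  0.5   0.38  1.82 -0.23  0.87 -2.38]
3.141592653589793 (0.566, 0.102, 0.07) [ 0.41  0.8  -1.07  1.8   0.81  1.05  2.17]
3.141592653589793 (0.566, 0, 0.07) [-0.8   0.81  1.15  1.94 -0.89  1.01 -2.37]
1.5707963267948966 (0.575, 0.021, 0.2) [ 0.39  0.48 -0.74  1.69  0.36  1.11  1.11]
1.5707963267948966 (0.473, -0.346, 0.12) [ 0.97  0.56 -0.62  1.76  0.39  0.95  1.76]
1.5707963267948966 (0.566, 0.102, 0.07) [ 0.3   0.69 -0.85  1.81  0.64  0.94  0.74]
1.5707963267948966 (0.566, 0, 0.07) [ 0.39  0.62 -0.7   1.84  0.52  0.86  1.01]
-1.5707963267948966 (0.575, 0.021, 0.2) [ 0.08  0.4  -0.29  1.71  0.13  1.05 -1.82]
-1.5707963267948966 (0.473, -0.346, 0.12) [ 0.52  0.48  0.03  1.8  -0.02  0.87 -1.01]
-1.5707963267948966 (0.566, 0.102, 0.07) [-0.05  0.55 -0.32  1.84  0.23  0.78 -2.06]
-1.5707963267948966 (0.566, 0, 0.07) [ 0.03  0.53 -0.17  1.88  0.13  0.75 -1.78]
```

```bash
python3 - <<'E'
from h import *
import pickle
ctrl.movep((.575,.021,.2),down(0))
c=ctrl.camera_info("wrist");f=ctrl.grab_frame("wrist");pickle.dump(c,open("w1.pkl","wb"))
cv2.imwrite("pics/w1.png",f[:,:,::-1])
for n,p in dict(spool=(.575,.021,.05),ptr=(.6575,.1,.04),mark=(.6625,-.005,.04),grip=(.566,.102,.109)).items(): print(n,proj(c,p).round(1))
print(ctrl.current_clock())
E
```

```text
spool [320.3 181.8]
ptr [415.5  89.9]
mark [412.9 206. ]
grip [306.6  84.6]
2.5417
```

View pics/w1.png

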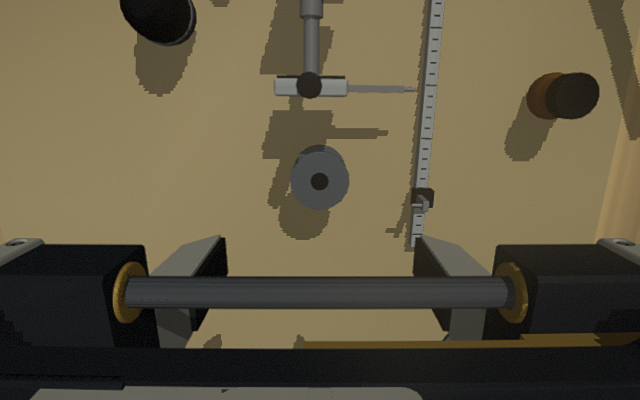

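The wrist view shows the spool hole at (320,181), the pointer tip at about (416,90) and the marker near (420,203). These agree with the projected estimates. I'll zoom in on the marker and pointer.

```bash
python3 - <<'E'
import cv2
t=cv2.imread("pics/w1.png")
cv2.imwrite("pics/w1c.png",cv2.resize(t[70:250,370:450],None,fx=3.2,fy=3.2,interpolation=cv2.INTER_CUBIC))
cv2.imwrite("pics/w1d.png",cv2.resize(t[180:230,385:455],None,fx=10,fy=10,interpolation=cv2.INTER_CUBIC))
E
```

```text
(no output)
```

View pics/w1d.png

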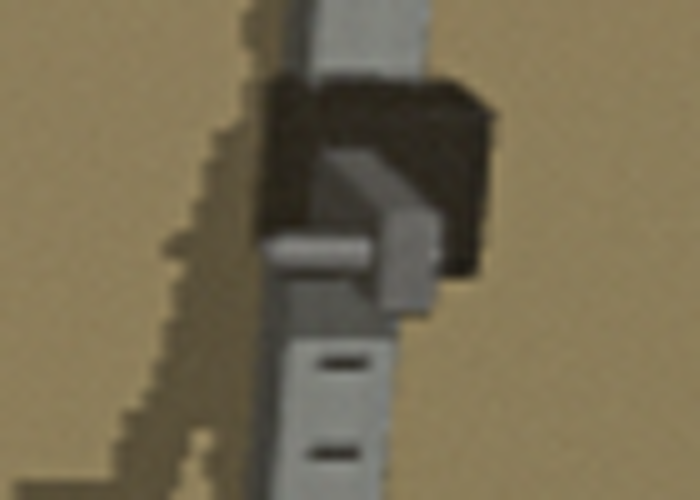

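View pics/w1c.png

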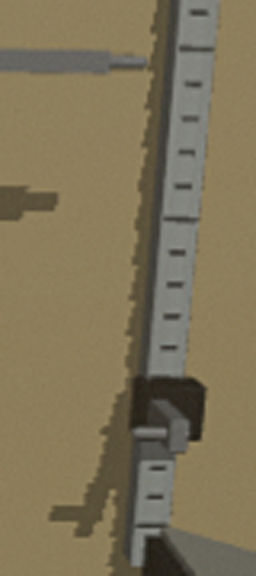

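```bash
python3 - <<'E'
from h import *
import pickle
c=pickle.load(open("w1.pkl","rb"))
p=ray2plane(c,(416,89.3),.04);m=ray2plane(c,(411.5,204.5),.04);sp=ray2plane(c,(319.8,180.6),.05);print("ptr",p,"mark",m,"spool",sp)
ctrl.move_l((sp[0],sp[1],.024),max_speed=.12)
print(ctrl.current_contact_force().round(2))
ctrl.gripper_close(f_grip=25)
print(ctrl.current_grip_width(),ctrl.current_tcp_pos(),ctrl.current_contact_force().round(2))
ctrl.move_l((sp[0],sp[1],.15),max_speed=.12)
print(ctrl.current_grip_width(),ctrl.current_contact_force().round(2),ctrl.current_clock())
f=ctrl.grab_frame("wrist");cv2.imwrite("pics/w2.png",f[:,:,::-1])
E
```

```text
ptr [0.65793823 0.10051991 0.04      ] mark [ 0.66103213 -0.00353795  0.04      ] spool [0.57459841 0.02207661 0.05      ]
[ 0.59 -0.15 -0.49]
0.051641486390640964 [0.5746045  0.02208254 0.02400571] [ 0.2  -1.23  0.84]
0.0516212294834647 [-0.11 -0.42 -2.17] 6.075
```

View pics/w2.png

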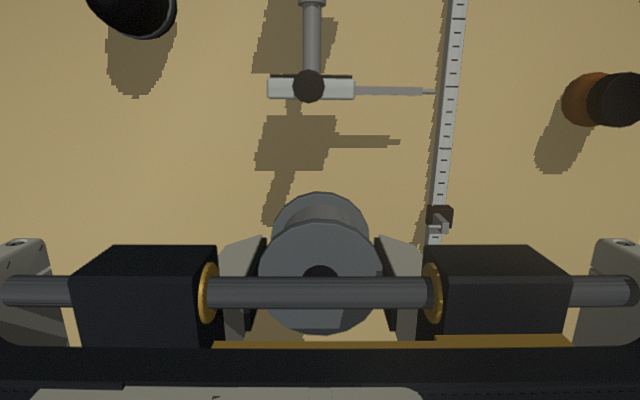

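Spool is held and upright. Next I'll place it in the tray.

```bash
python3 - <<'E'
from h import *
ctrl.move_l((.473,-.346,.13),max_speed=.2)
ctrl.move_l((.473,-.346,.045),max_speed=.1)
print(ctrl.current_grip_width(),ctrl.current_contact_force().round(2))
ctrl.move_l((.473,-.346,.0295),max_speed=.04)
print(ctrl.current_contact_force().round(2))
ctrl.open_gripper()
ctrl.move_l((.473,-.346,.14),max_speed=.15)
for n in("top","wrist"):
  f=ctrl.grab_frame(n);cv2.imwrite(f"pics/p_{n}.png",f[:,:,::-1])
print(ctrl.current_clock())
E
```

```text
0.05199498876002288 [ 0.06  0.23 -2.33]
[ 0.36  0.81 -1.7 ]
11.5167
```

View pics/p_wrist.png

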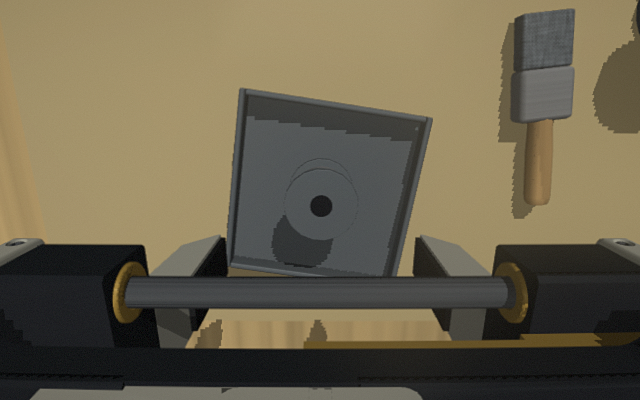

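View pics/p_top.png

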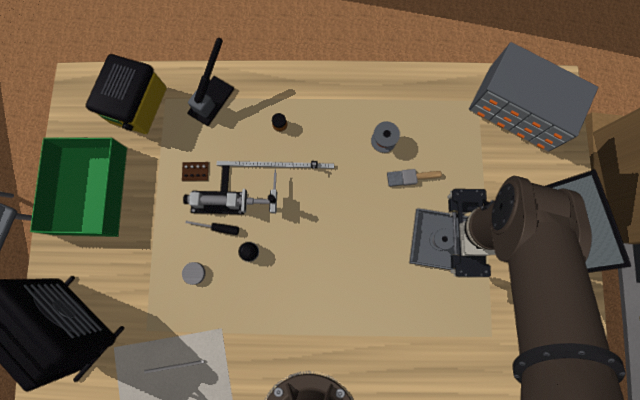

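The spool stands upright inside the tray, with its hole at (321,206) in the wrist view, and it's released. Next I'll hover over the grip with the jaws along the pull axis, so the camera faces the pointer and marker.

```bash
python3 - <<'E'
from h import *
import pickle
R=down(-np.pi/2-.011)
ctrl.move_l((.473,-.346,.2),max_speed=.2)
ctrl.movep((.567,.102,.19),R)
c=ctrl.camera_info("wrist");f=ctrl.grab_frame("wrist");pickle.dump(c,open("w3.pkl","wb"))
cv2.imwrite("pics/w3.png",f[:,:,::-1])
for n,p in dict(ptr=(.658,.1005,.04),mark=(.661,-.0035,.04),grip=(.567,.102,.109)).items(): print(n,proj(c,p).round(1))
print(ctrl.current_clock())
E
```

```text
ptr [318.7  76.6]
mark [444.3  71.7]
grip [318.  206.5]
14.0
```

View pics/w3.png

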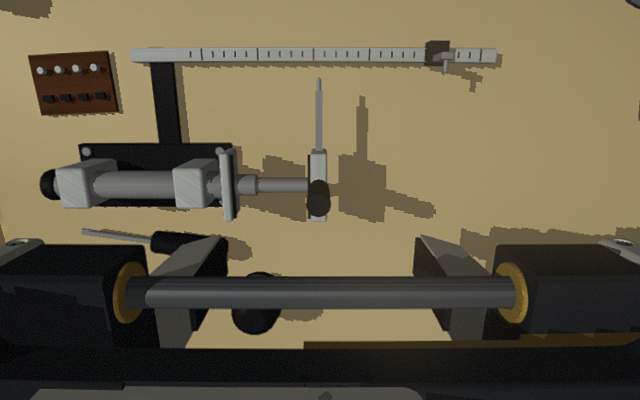

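The wrist view has the grip top at (318,206), the pointer tip at (319,78) and the marker tip at (445,72). All are within about 2 px of my estimates, and the rail is level with the image. Next I descend and grip.

```bash
python3 - <<'E'
from h import *
import pickle
ctrl.move_l((.567,.102,.068),max_speed=.1)
print(ctrl.current_contact_force().round(2))
ctrl.gripper_close(f_grip=45)
print(ctrl.current_grip_width(),ctrl.current_tcp_pos(),ctrl.current_contact_force().round(2))
d=np.array([-.011,-1,0])
p0=ctrl.current_tcp_pos()
ctrl.move_l(p0+d*.06,max_speed=.06)
print(ctrl.current_grip_width(),ctrl.current_tcp_pos(),ctrl.current_contact_force().round(2))
c=ctrl.camera_info("wrist");f=ctrl.grab_frame("wrist");pickle.dump(c,open("w4.pkl","wb"))
cv2.imwrite("pics/w4.png",f[:,:,::-1])
print(ctrl.current_clock())
E
```

```text
[-0.01 -0.11  0.29]
0.017453778901983845 [0.56700672 0.10236623 0.06800541] [ 0.46  1.02 -0.97]
0.016782420738497908 [0.56619052 0.04341165 0.06802234] [-0.41  6.52 -2.1 ]
17.7083
```

View pics/w4.png

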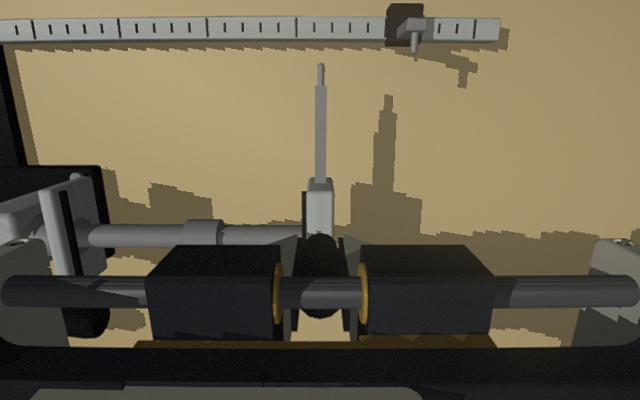

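Pulled about 59 mm. The pointer tip is near (320,65) and the marker tip near (415,52). I'll zoom for the remaining distance.

```bash
python3 - <<'E'
import cv2
t=cv2.imread("pics/w4.png")
cv2.imwrite("pics/w4c.png",cv2.resize(t[25:95,305:435],None,fx=6,fy=6,interpolation=cv2.INTER_CUBIC))
E
```

```text
(no output)
```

View pics/w4c.png

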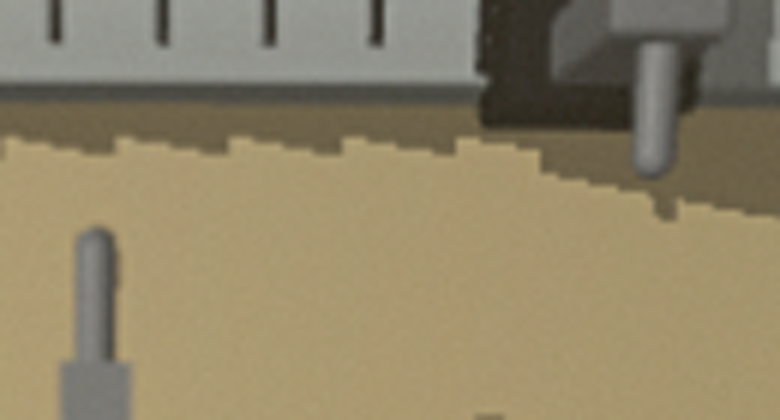

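```bash
python3 - <<'E'
from h import *
import pickle
c=pickle.load(open("w4.pkl","rb"))
p=ray2plane(c,un((96,230),6,(305,25)),.04);m=ray2plane(c,un((653,176),6,(305,25)),.04);print(p,m)
dist=(m-p)@np.array([-.011,-1,0]);print("rem",dist)
d=np.array([-.011,-1,0])
ctrl.move_l(ctrl.current_tcp_pos()+d*(dist-.001),max_speed=.05)
ctrl.dwell(.3)
print(ctrl.current_grip_width(),ctrl.current_tcp_pos(),ctrl.current_contact_force().round(2))
c=ctrl.camera_info("wrist");f=ctrl.grab_frame("wrist");pickle.dump(c,open("w5.pkl","wb"))
cv2.imwrite("pics/w5.png",f[:,:,::-1])
cv2.imwrite("pics/w5c.png",cv2.resize(f[10:90,270:380,::-1],None,fx=7,fy=7,interpolation=cv2.INTER_CUBIC))
print(ctrl.current_clock())
E
```

```text
[0.65677053 0.04181762 0.04      ] [ 0.66059584 -0.00391427  0.04      ]
rem 0.0456898070318902
0.01719471808309429 [0.56559489 0.00089301 0.06799673] [ 0.96  9.51 -2.83]
19.0833
```

View pics/w5c.png

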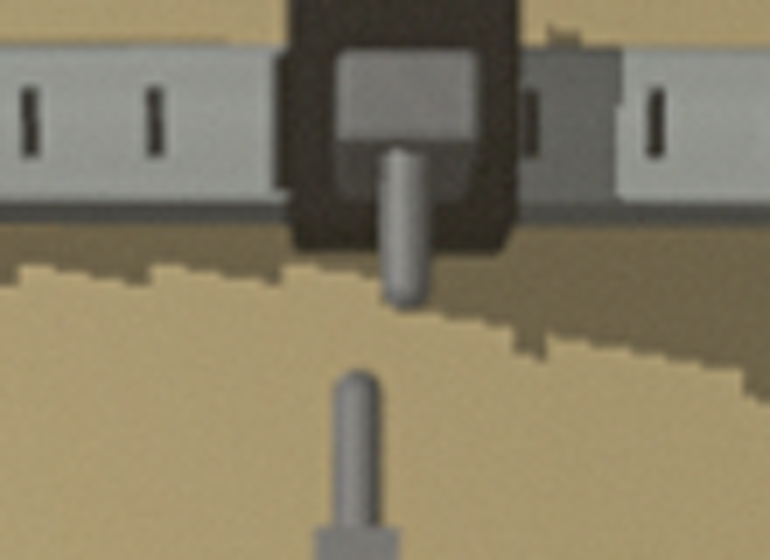

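View pics/w5.png

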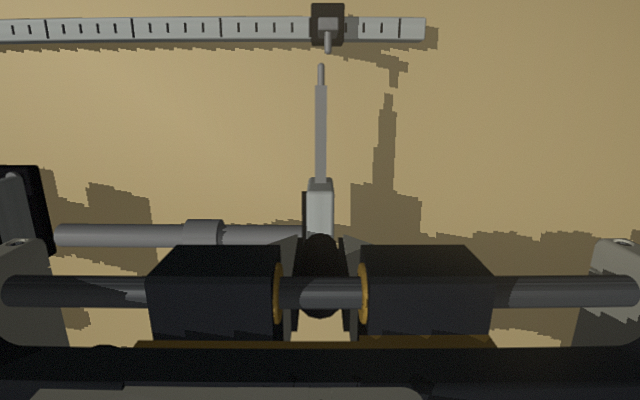

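Still about 7 px short, at (357,372) versus (405,306) in the crop. The arm sags roughly 2 mm against the spring, so I'll correct for that.

```bash
python3 - <<'E'
from h import *
import pickle
c=pickle.load(open("w5.pkl","rb"))
d=np.array([-.011,-1,0])
p=ray2plane(c,un((357,372),7,(270,10)),.04);m=ray2plane(c,un((405,306),7,(270,10)),.04)
dist=(m-p)@d;print("rem",dist)
t=np.array([.5657,-.0013,.068])+d*dist
ctrl.move_l(t,max_speed=.02)
ctrl.dwell(.5)
print(t,ctrl.current_grip_width(),ctrl.current_tcp_pos(),ctrl.current_contact_force().round(2))
c=ctrl.camera_info("wrist");f=ctrl.grab_frame("wrist");pickle.dump(c,open("w6.pkl","wb"))
cv2.imwrite("pics/w6.png",f[:,:,::-1])
cv2.imwrite("pics/w6c.png",cv2.resize(f[10:90,270:380,::-1],None,fx=7,fy=7,interpolation=cv2.INTER_CUBIC))
print(ctrl.current_clock())
E
```

```text
rem 0.0033601937812101235
[ 0.56566304 -0.00466019  0.068     ] 0.01715301123055199 [ 0.56553967 -0.00242931  0.06799427] [ 0.42 10.5  -2.3 ]
19.9583
```

View pics/w6c.png

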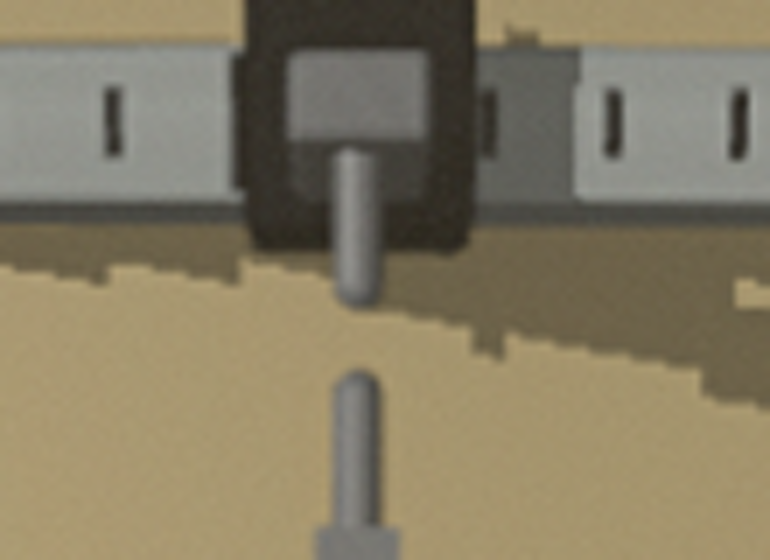

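The tips are now collinear: pointer at x=357 and marker at x=357 in the 7x crop. I'll check that it holds for a second, and look at the whole bench.

```bash
python3 - <<'E'
from h import *
ctrl.dwell(1.0)
print(ctrl.current_tcp_pos(),ctrl.current_grip_width(),ctrl.current_contact_force().round(2))
f=ctrl.grab_frame("scene");cv2.imwrite("pics/s7.png",f[:,:,::-1])
f=ctrl.grab_frame("wrist");cv2.imwrite("pics/w7c.png",cv2.resize(f[10:90,270:380,::-1],None,fx=5,fy=5,interpolation=cv2.INTER_CUBIC))
E
```

```text
[ 0.56555968 -0.00246254  0.06801853] 0.01739927403705609 [-0.31 10.79 -1.91]
```

View pics/s7.png

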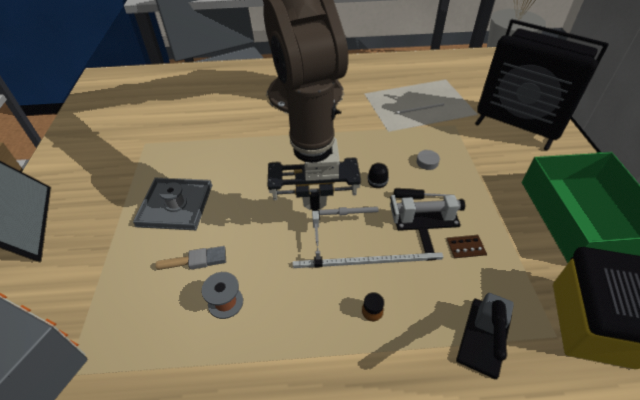

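View pics/w7c.png

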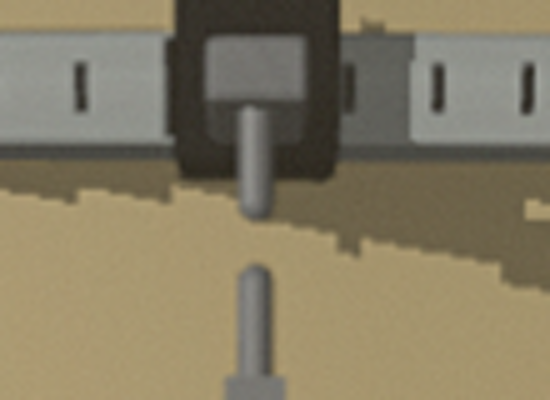

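The tips are still aligned at x≈255 in the 5x crop. The spool is upright in the tray at (171,197), the marker is still at (318,259), and the other items haven't moved. Handing in.

```bash
python3 -c "
from station import ctrl
ctrl.finish_job();print(ctrl.current_clock())"
```

```text
the job is handed in; nothing more can be done
the job is handed in; nothing more can be done
```

I stood the small spool upright in the grey tray and let go of it. Then I pulled the rod out about 105 mm by its black grip and handed the job in at about 21 s, still holding it at the mark with 45 N grip.

- **Alignment:** in the last wrist pictures, before and after a 1 s hold, the pointer and marker tips line up to within a pixel (under 0.5 mm). There was no measurable drift.
- **Force:** the tool reads about 10.8 N against the spring, as expected.
- **Bench:** in the final overview picture the spool is upright in the tray, and the length marker and the other items look unmoved.
- **Disagreements:** the gripper read about 52 mm on the 54 mm spool, and I didn't find out why; the spool did not slip. Under spring load the arm stops about 2 mm short of its commanded position, so I corrected the final pull from the camera.

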